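# Change over the air supply: shut one ball valve, open the other, each to its stop

## Task

Two lever ball valves feed compressed air to this bench: one is on (lever along its pipe), the other is off (lever across). Change them over: first shut the one that is on, then open the one that is off, pushing each lever round with shut fingers until you feel its hard stop and leaning on it there, firmly but gently, for about a second. Do not ram or pinch the levers, leave both where their stops are, and do not disturb the bottle, cup, core and tape standing close by.

Things in the scene. Friction and masses are not known exactly. Their poses are not given: they have to be found in the camera images.
- on_valve: The valve that is on (open) at the start; it may stand left or right of the other, its twin. Ball valve in a 21 mm steel pipe on a fixed base plate 210 x 70 x 8 mm. Origin: centre of the plate's underside. x runs along the pipe (ends at +-108 mm, pipe axis 45 mm up); nothing but stem and lever rises above 65 mm. The stem stands on the z axis. 
- on_valve_lever: Lever of the valve that is on. Origin on the stem axis, 74 mm above the bench; x axis points out along the lever, z is the turning axis. Pointing to its valve's -x = open, to +y = shut. It starts within 12 degrees of its open stop; turn it clockwise seen from above, about 90 degrees, to shut it. Lean on the stop with 10 to 20 N; more than 40 N on the lever is ramming or pinching.
- on_valve_grip (a point): Middle of the black grip of that lever, 73 mm out from the stem, 91 mm above the bench; axes as the lever. The grip runs from 44 to 102 mm from the stem, 18 mm wide, 13 mm high (84 to 98 mm above the bench). The lever needs about 2 N at the grip (0.13 N m friction), stays where left, no spring.
- off_valve: The valve that is off (shut) at the start, twin of the other. Ball valve in a 21 mm steel pipe on a fixed base plate 210 x 70 x 8 mm. Origin: centre of the plate's underside. x runs along the pipe (ends at +-108 mm, pipe axis 45 mm up); nothing but stem and lever rises above 65 mm. The stem stands on the z axis. 
- off_valve_lever: Lever of the valve that is off. Origin on the stem axis, 74 mm above the bench; x axis points out along the lever, z is the turning axis. Pointing to its valve's -x = open, to +y = shut. It starts within 12 degrees of its shut stop; turn it counter-clockwise seen from above, about 90 degrees, to open it. Lean on the stop with 10 to 20 N; more than 40 N on the lever is ramming or pinching.
- off_valve_grip (a point): Same point on the other lever, same sizes and friction. The hard stops of both valves are 90 degrees apart, hidden in a round collar that sits up to 10 degrees either way, different on each valve: the stop lies up to 10 degrees short of or past square and can only be felt, as a sudden jump in resistance.
- glue_bottle: Bystander: brown plastic glue bottle with a white nozzle, 51 x 50 x 140 mm tall, standing beside the valve that is on, on its -y side. Origin: centre of its underside.
- core_a: Bystander: grey ring core, 64 x 66 x 22 mm, lying under the sweep of the lever of the valve that is on. Origin: centre of its underside.
- cup: Bystander: blue plastic cup of ferrules, 71 mm across, 41 mm high, beside the valve that is off, on its -y side. Origin: centre of its underside.
- tape_roll: Bystander: dark red tape roll, 85 x 88 x 20 mm, lying under the sweep of the lever of the valve that is off. Origin: centre of its underside.

How it is judged:
On the way, in this order (a step that is already met when the one before it is completed fails the run):
1. the lever of the valve that was on is leaned on, standing still, at its shut stop (over 6 N, lever within 0.25 rad of square across the pipe) (contact force between anything else and on_valve_lever above 6 N and angle between the x axis of on_valve_lever and the y axis of on_valve, either way round below 0.25 rad and angular speed of on_valve_lever below 0.1 rad/s), for 0.25 s.
2. then the lever of the valve that was off is leaned on, standing still, at its open stop (over 6 N, lever within 0.25 rad of the pipe's direction) (contact force between anything else and off_valve_lever above 6 N and angle between the x axis of off_valve_lever and the x axis of off_valve, either way round below 0.25 rad and angular speed of off_valve_lever below 0.1 rad/s), for 0.25 s.
At the end, for the whole second after the job is handed in: The valve that was on is shut (lever within 0.25 rad of square across its pipe), the other open (within 0.25 rad of the pipe's direction), levers still, let go, after being leaned on at their stops; bottle, core, cup and tape within 15 mm of where they stood and upright (0.15 rad) (angle between the x axis of on_valve_lever and the y axis of on_valve, either way round below 0.25 rad and angle between the x axis of off_valve_lever and the x axis of off_valve, either way round below 0.25 rad and angular speed of each of on_valve_lever, off_valve_lever below 0.1 rad/s and distance of each of glue_bottle, core_a, cup, tape_roll from where it was at the start of the episode below 0.015 m and angle between each of glue_bottle, core_a, cup, tape_roll's own z axis and vertical below 0.15 rad); the robot touches nothing.
It fails at once if a lever is rammed or pinched with more than 40 N (contact force between anything else and on_valve_lever above 40 N or contact force between anything else and off_valve_lever above 40 N).
It fails at once if both valves stand more than half open at once (angle between the x axis of on_valve_lever and the x axis of on_valve, either way round below 0.7 rad and angle between the x axis of off_valve_lever and the x axis of off_valve, either way round below 0.7 rad).
It fails at once if the bottle, core, cup or tape is shifted by more than 15 mm or tipped over 0.15 rad (distance of any of glue_bottle, core_a, cup, tape_roll from where it was at the start of the episode above 0.015 m or angle between any of glue_bottle, core_a, cup, tape_roll's own z axis and vertical above 0.15 rad).
It also fails if it takes over 64 s, if anything falls off the work surface, if the arm or the gripper's body presses on something with over 40 N, if the wrist force passes 120 N, or if a joint passes its speed limit or range.

## Robot

A 6-joint arm with a two-finger parallel gripper is mounted at the origin on a cart in front of the work surface, level with it; the furniture and walls round the work are solid. World frame = base frame: x ahead of the robot, y to its left, z up, the work surface at z = 0. Lengths are in m, angles in rad, forces in N, time in s.
With the tool pointing down it reaches from about 0.35 to 0.975 m from the base axis. Payload 4.9 kg.
Tool frame: the origin (TCP) lies midway between the tips of the shut fingers; the grasp point (between the pads) lies 19 mm behind it; z points along the fingers, y is the direction in which the jaws open and shut (so a half turn about z gives the same grasp; the last joint's range is limited). The gripper opens to 85 mm and grips with 20 to 120 N. Pads are 22 mm wide; open, the fingers measure 114 mm over their backs; the gripper's body (76 mm by 85 mm) begins 54 mm behind the grasp point. The pads swing forward as they close: fully open they stand 13 mm farther back than shut.
Start: joints at [-0.119, 0.053, 1.613, -0, 1.476, -0.119], TCP at [0.625, 0, 0.231] pointing down, gripper open.
Joint ranges: [-3.01, 3.01], [-1.01, 2.22], [0.06, 2.58], [-1.02, 4.17], [0.09, 2.62], [-3.14, 3.14]. Speed limits (rad/s): [2.57, 2.57, 3.14, 3.14, 3.14, 3.14].

## Interface

Orientations are given as a unit quaternion [w, x, y, z].
In Python, from plant import manip gives the robot as it stands. The module is installed in compiled form; this text tells all that it offers.
- The arm moves only by the tool move_arm, never from a script. Its argument "rows" is a list of rows, each an object of numbers: "tx", "ty", "tz": the shift along the tool's x, y, z in m; "ax", "ay", "az": the turn, a rotation vector about the tool's x, y, z in degrees; "jaw": the closure in counts, from 0 (fully open) to 255 (shut). In form: [{"tx": .., "ty": .., "tz": .., "ax": .., "ay": .., "az": .., "jaw": ..}, ...]. A call has 1 to 12 rows; each row shifts and turns the pose as measured when the row begins, along the tool's axes as they then stand; what a row does not reach is not made up. A row lasts 1/10 s, in which the tool goes at most 50 mm and 8.59 degrees, less where a joint would pass 70% of its speed; a pose out of reach is approached as far as the arm can. A call with a gripper value outside its range is refused whole. The fingers move at their own pace and stop on an object; the grip force is fixed at half the most. Time passes only in rows, so rows that do not move let the fingers close. It gives the time, the measured TCP pose, the force and the opening at its end, in the units of the state.
- manip.state(): the state, without advancing time (a new reading comes with each control period).
- manip.grab_frame(name): name is "scene" or "side" or "wrist"; returns a dict with "color" (480x640x3 uint8, red, green, blue), "intrinsics" (3x3 intrinsics, pixels), "dist_coeffs" ([k1, k2, p1, p2, k3] as OpenCV has them; the pictures are not rectified), "R" (3x3) and "t" (3): a world point X has camera coordinates R X + t. Camera axes: x right, y down, z forward; pixel columns grow to the right and rows downward; lengths in m; the calibration is good to about 2 mm. A picture is of the moment at which its call begins. There is no depth.
- manip.job_done(): hands the job in, once; it reports no verdict.
The state is a dict: "time": time; "joint_pos": joint angles; "joint_vel": joint speeds; "joint_efforts": joint torques, N m; "tool_pos": TCP position; "tool_rot": TCP orientation; "contact_force": force on the tool from outside, world axes, zero at the start; "ft_torque": the same for the moment, N m; "gripper_width": opening from 0.0 (shut) to 1.0 (fully open).
Only numpy, scipy, OpenCV 4.12 (cv2) and the standard library are available. Lean on these libraries where they do the work, as an engineer would, in place of code of your own. Each camera call takes 0.05 s, during which the arm holds its last target.

## Working session

There is one attempt and no reset: what is moved stays moved. The work goes in short steps, Python scripts to look and compute and a tool call to move; the robot and the scene stay as the last step left them, time stands still between calls to the robot, and variables do not carry over. Pictures are saved under pics/ and viewed, and the job is handed in when it is done.

Besides the shell and the picture viewer there is one more tool, called after "Request:" as name(argument=value, ...) on one line, values as JSON. move_arm: Moves the arm, as the interface text tells. Its arguments: {"type":"object","properties":{"rows":{"type":"array"}},"required":["rows"]}

```bash
mkdir -p pics; ls; python3 - <<'E'
from plant import manip
import cv2,pickle
s=manip.state();print(s)
d={}
for n in ["scene","side","wrist"]:
    f=manip.grab_frame(n);d[n]=f;cv2.imwrite(f"pics/{n}0.png",f["color"][:,:,::-1]);print(n,f["intrinsics"].tolist(),f["dist_coeffs"],(-f["R"].T@f["t"]).tolist(),f["R"].tolist())
pickle.dump(d,open("f0.pkl","wb"))
E
```

```text
pics
{'time': 0.0, 'joint_pos': array([-1.18998488e-01,  5.33484521e-02,  1.61427558e+00,  1.98613953e-05,
        1.47602516e+00, -1.18985667e-01]), 'joint_vel': array([ 0.00091765, -0.0005844 ,  0.00052738,  0.00184176, -0.00056726,
       -0.0007724 ]), 'joint_efforts': array([ 2.70554956e-04, -3.93670499e+01, -3.70175600e+01, -1.62778279e-04,
        6.93513779e-03, -6.06393527e-06]), 'tool_pos': array([6.24378622e-01, 8.12206844e-05, 2.30079245e-01]), 'tool_rot': array([-8.14379493e-04,  7.07111612e-01,  7.07101203e-01, -6.27869418e-04]), 'contact_force': array([0.9818732 , 0.38716019, 0.10579043]), 'ft_torque': array([-0.05309708, -0.03987432,  0.0115212 ]), 'gripper_width': 1.0006105857570826}
scene [[489.0624431182267, 0.0, 313.7928698521435], [0.0, 489.0624431182267, 242.67452439419856], [0.0, 0.0, 1.0]] [-0.08226995  0.          0.          0.          0.        ] [0.02369361591649434, 0.9701917323479099, 0.5831114661772738] [[-0.8827639293702297, -0.4697090920582149, 0.010060508967235983], [-0.2030667973122581, 0.3621554436712552, -0.9097292511778537], [0.4236646325009614,
[... 218 characters left out ...]
421259134474656, -0.5055862919949846, 1.2725641098840137] [[0.7989769929798172, -0.6013576229511542, -0.002184950220634966], [-0.5251888359325576, -0.6959983660369036, -0.4896559619628515], [0.2929376235664073, 0.3923713595466647, -0.8719129915919177]]
wrist [[385.04480022211413, 0.0, 322.67775581971324], [0.0, 385.04480022211413, 234.81053407919148], [0.0, 0.0, 1.0]] [-0.01494601  0.          0.          0.          0.        ] [0.624415718315539, 0.0722591039247104, 0.37312362665735815] [[0.9999948218878942, -0.0004884122948078604, -0.003180825495482962], [0.00043355412969354687, -0.9589577664191034, 0.28354861003945186], [-0.0031887659398362194, -0.28354852085299065, -0.9589525890751148]]
```

View pics/scene0.png

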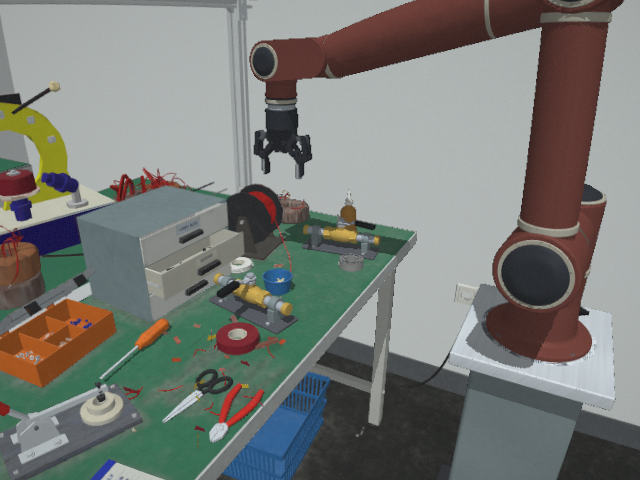

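View pics/side0.png

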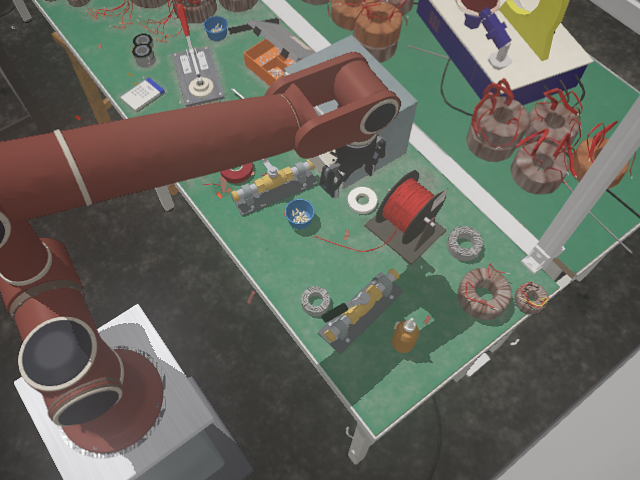

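View pics/wrist0.png

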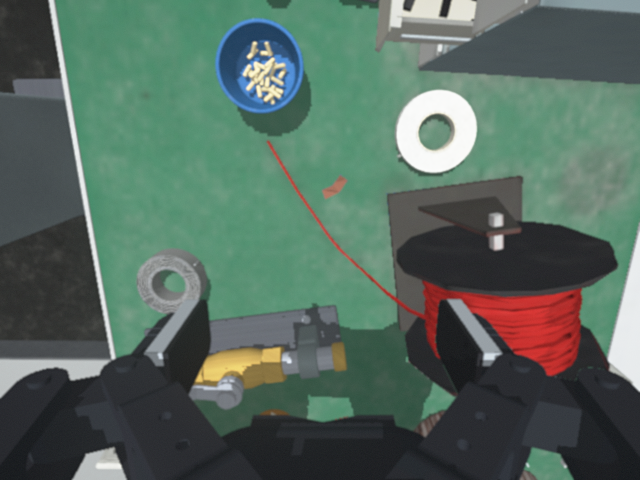

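The wrist and side views show one valve in front-right with the bottle and core (on) and one to the left with the cup and tape (off). I'll zoom in.

```bash
python3 - <<'E'
import pickle,cv2
d=pickle.load(open("f0.pkl","rb"))
def z(n,x,y,w,h,k,o): cv2.imwrite(o,cv2.resize(d[n]["color"][y:y+h,x:x+w,::-1],None,fx=k,fy=k,interpolation=cv2.INTER_CUBIC))
z("side",280,250,160,120,5,"pics/s_on.png")
z("side",210,140,130,100,6,"pics/s_off.png")
z("scene",200,180,200,150,4,"pics/c_both.png")
E
```

```text
(no output)
```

View pics/s_on.png

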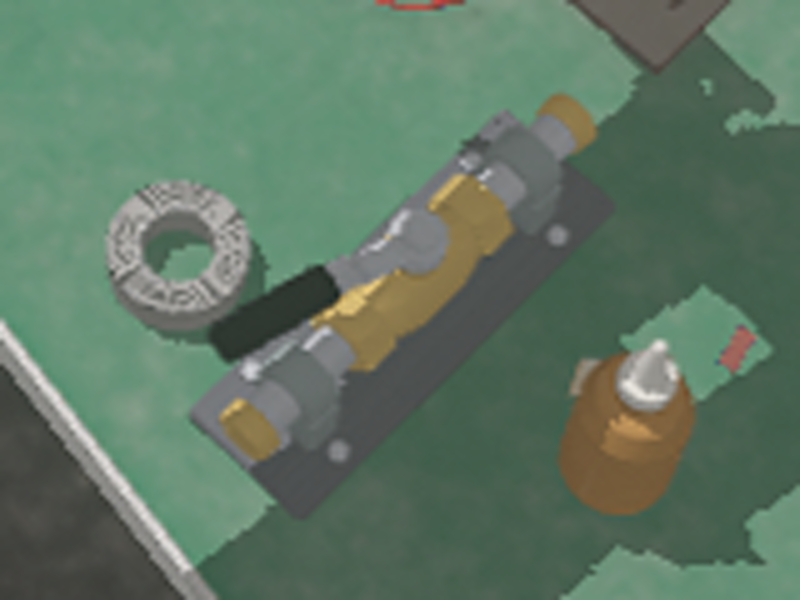

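View pics/s_off.png

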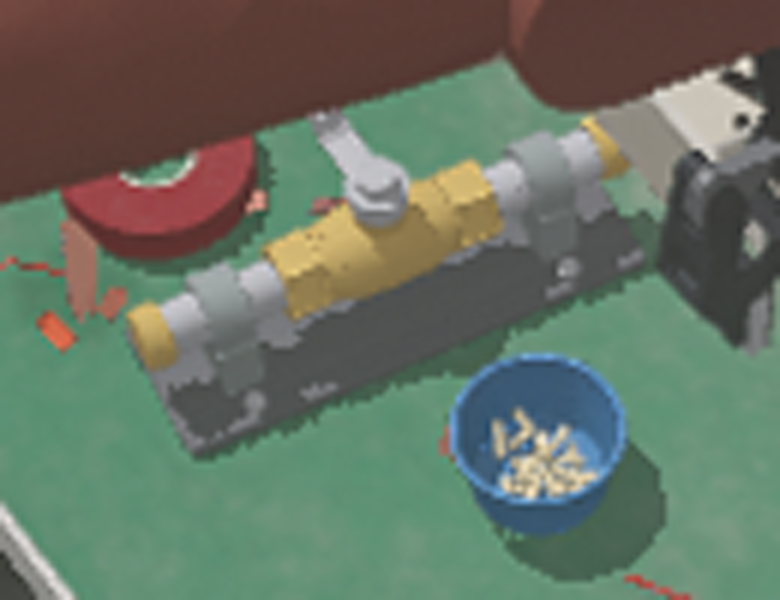

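View pics/c_both.png

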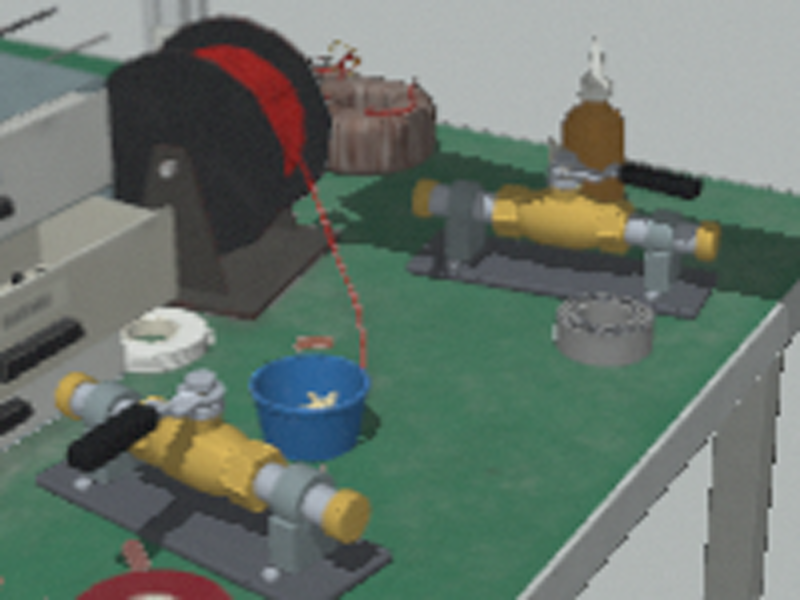

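```bash
cat > h.py <<'E'
import numpy as np,cv2,pickle
def ray(f,p):
    u=cv2.undistortPoints(np.array([[p]],float),f["intrinsics"],f["dist_coeffs"])[0,0]
    return -f["R"].T@f["t"], f["R"].T@np.array([u[0],u[1],1.])
def plane(f,p,z):
    c,d=ray(f,p); return c+d*(z-c[2])/d[2]
def tri(a,pa,b,pb):
    c1,d1=ray(a,pa);c2,d2=ray(b,pb)
    s=np.linalg.lstsq(np.c_[d1,-d2],c2-c1,rcond=None)[0]
    A=c1+s[0]*d1;B=c2+s[1]*d2
    return (A+B)/2,np.linalg.norm(A-B)
def proj(f,X):
    r,_=cv2.Rodrigues(f["R"]); return cv2.projectPoints(np.array([X],float),r,f["t"],f["intrinsics"],f["dist_coeffs"])[0][0,0]
E
python3 - <<'E'
from h import *
np.set_printoptions(precision=4,suppress=True)
d=pickle.load(open("f0.pkl","rb"));S=d["side"];C=d["scene"];W=d["wrist"]
for n,s,c,z in [("onstem",(364,298),(341.7,223),.087),("offstem",(273,171),(250.7,275.5),.087),("on near",(330,336),(376.7,240.2),.045),("on far",(393.4,275),(306.7,229.5),.045),("off near",(235.5,196.2),(287,308.7),.045),("off far",(311.2,164.5),(218,278.7),.045),("ongrip",(335.4,312.4),(365.3,225),.091)]:
    print(n,tri(S,s,C,c),plane(S,s,z))
print("offgrip scene",plane(C,(228.5,289),.091),"ongrip scene",plane(C,(365.3,225),.091))
print("onstem wrist",plane(W,(228,390),.087))
print("bottle side tip",plane(S,(411,320),.14),"core top",plane(S,(315.6,299),.022),"cup rim",plane(S,(300,211),.041))
print("core wrist",plane(W,(170,283),.022),"cup wrist",plane(W,(260,65),.041))
E
```

```text
onstem (array([ 0.5369, -0.1636,  0.0776]), np.float64(0.004616657518295021)) [ 0.5361 -0.1655  0.087 ]
offstem (array([0.5712, 0.219 , 0.0852]), np.float64(0.001460591101960308)) [0.5712 0.2183 0.087 ]
on near (array([ 0.4363, -0.1771,  0.0422]), np.float64(0.002651273709285513)) [ 0.437  -0.1774  0.045 ]
on far (array([ 0.6377, -0.1497,  0.0421]), np.float64(0.002957353057424034)) [ 0.638 -0.15   0.045]
off near (array([0.4707, 0.2382, 0.0435]), np.float64(0.002729355040674051)) [0.4717 0.238  0.045 ]
off far (array([0.6742, 0.2041, 0.0424]), np.float64(0.0007898084918093008)) [0.6735 0.2029 0.045 ]
ongrip (array([ 0.4647, -0.156 ,  0.089 ]), np.float64(0.004755201266809001)) [ 0.4666 -0.1559  0.091 ]
offgrip scene [0.5701 0.297  0.091 ] ongrip scene [ 0.4601 -0.1503  0.091 ]
onstem wrist [ 0.5397 -0.1554  0.087 ]
bottle side tip [ 0.5629 -0.2733  0.14  ] core top [ 0.4699 -0.0837  0.022 ] cup rim [0.5723 0.1129 0.041 ]
core wrist [ 0.4718 -0.0815  0.022 ] cup wrist [0.5733 0.1154 0.041 ]
```

Request:
move_arm(rows=[{"tx": -0.02,"ty": -0.03,"tz": 0,"ax": 0,"ay": 0,"az": 0,"jaw": 255},{"tx": -0.02,"ty": -0.03,"tz": 0,"ax": 0,"ay": 0,"az": 0,"jaw": 255},{"tx": -0.02,"ty": -0.03,"tz": 0,"ax": 0,"ay": 0,"az": 0,"jaw": 255},{"tx": -0.02,"ty": -0.03,"tz": 0,"ax": 0,"ay": 0,"az": 0,"jaw": 255},{"tx": 0,"ty": 0,"tz": 0,"ax": 0,"ay": 0,"az": 0,"jaw": 255},{"tx": 0,"ty": 0,"tz": 0,"ax": 0,"ay": 0,"az": 0,"jaw": 255},{"tx": 0,"ty": 0,"tz": 0,"ax": 0,"ay": 0,"az": 0,"jaw": 255}])

```text
time: 0.85
tool_pos: [0.4997, -0.0815, 0.2267]
tool_rot: [-0.003, 0.707, 0.708, -0.002]
contact_force: [-0.2, -0.2, 0.4]
gripper_width: 0.003
```

```bash
python3 - <<'E'
from plant import manip
from h import *
f=manip.grab_frame("wrist");pickle.dump(f,open("w1.pkl","wb"));cv2.imwrite("pics/w1.png",f["color"][:,:,::-1])
print(manip.state())
E
```

```text
{'time': 0.9, 'joint_pos': array([-3.07943368e-01, -2.28878290e-01,  1.88455373e+00, -6.36541142e-04,
        1.49246763e+00, -3.09958722e-01]), 'joint_vel': array([ 0.00551891,  0.00902393, -0.00795658,  0.00093018,  0.00028504,
       -0.00138061]), 'joint_efforts': array([-2.36014193e-01, -2.74148047e+01, -3.69781995e+01, -1.11902459e-02,
        2.81437661e-02,  9.28435365e-04]), 'tool_pos': array([ 0.49988433, -0.08131726,  0.22672507]), 'tool_rot': array([-0.00276496,  0.7063717 ,  0.70783345, -0.00178397]), 'contact_force': array([-0.00611597,  0.84826802, -0.80893512]), 'ft_torque': array([-0.01920493, -0.00519882, -0.02445637]), 'gripper_width': -0.0007751003511883344}
```

View pics/w1.png

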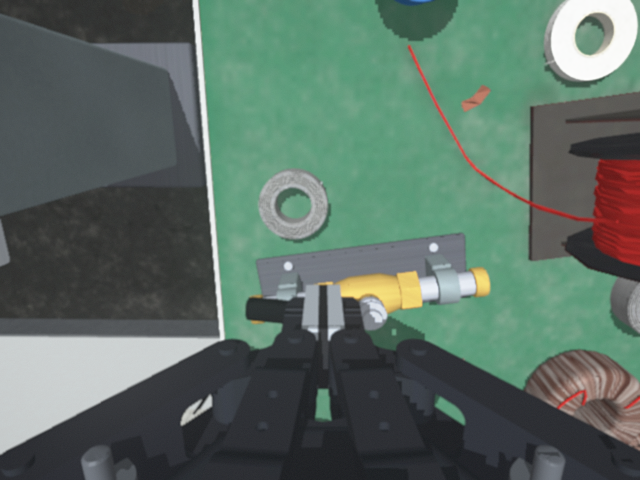

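```bash
python3 - <<'E'
from h import *
np.set_printoptions(precision=4,suppress=True)
W=pickle.load(open("w1.pkl","rb"))
for n,p,z in [("gripend",(248,307),.095),("grip mid",(275,308.5),.095),("stem",(375,312),.085),("far cap",(481,282),.05),("plate tl",(258,260),.008),("plate tr",(465,234),.008),("core",(294,205),.022)]: print(n,plane(W,p,z))
c=W["color"];cv2.imwrite("pics/w1z.png",cv2.resize(c[220:370,220:420,::-1],None,fx=4,fy=4))
E
```

```text
gripend [ 0.4393 -0.1499  0.095 ]
grip mid [ 0.4606 -0.1511  0.095 ]
stem [ 0.541 -0.159  0.085]
far cap [ 0.64   -0.1472  0.05  ]
plate tl [ 0.4329 -0.1424  0.008 ]
plate tr [ 0.6367 -0.1146  0.008 ]
core [ 0.4712 -0.0833  0.022 ]
```

View pics/w1z.png

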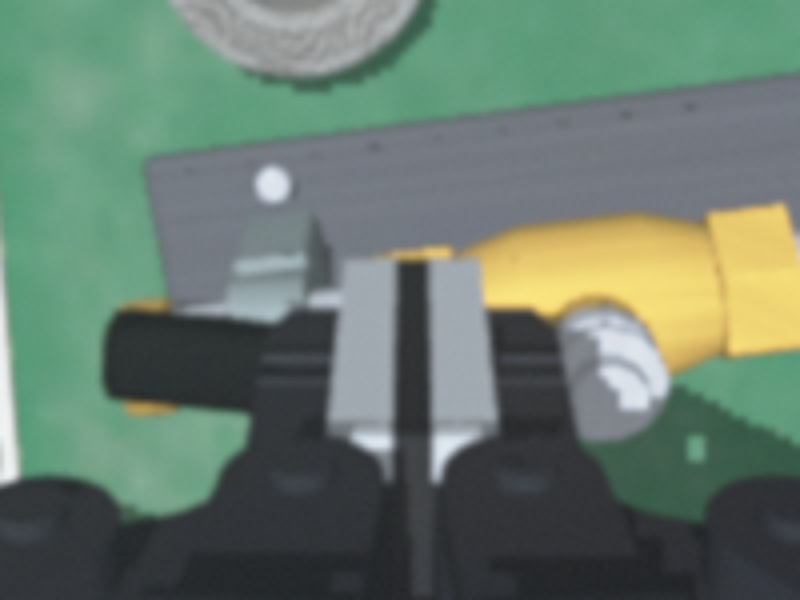

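Request:
move_arm(rows=[{"tx": -0.026,"ty": -0.009,"tz": -0.001,"ax": 0,"ay": 0,"az": 0,"jaw": 255},{"tx": -0.026,"ty": -0.009,"tz": -0.001,"ax": 0,"ay": 0,"az": 0,"jaw": 255},{"tx": -0.026,"ty": -0.009,"tz": -0.001,"ax": 0,"ay": 0,"az": 0,"jaw": 255},{"tx": -0.026,"ty": -0.009,"tz": -0.001,"ax": 0,"ay": 0,"az": 0,"jaw": 255},{"tx": 0,"ty": 0,"tz": 0.03,"ax": 0,"ay": 0,"az": 3,"jaw": 255},{"tx": 0,"ty": 0,"tz": 0.03,"ax": 0,"ay": 0,"az": 3,"jaw": 255},{"tx": 0,"ty": 0,"tz": 0,"ax": 0,"ay": 0,"az": 0,"jaw": 255}])

```text
time: 1.6
tool_pos: [0.4697, -0.187, 0.1712]
tool_rot: [-0.001, 0.74, 0.672, -0.001]
contact_force: [-0.5, 0.9, -0.5]
gripper_width: -0.001
```

Request:
move_arm(rows=[{"tx": 0,"ty": -0.003,"tz": 0.03,"ax": 0,"ay": 0,"az": 0,"jaw": 255},{"tx": 0,"ty": -0.002,"tz": 0.03,"ax": 0,"ay": 0,"az": 0,"jaw": 255},{"tx": 0,"ty": 0,"tz": 0.025,"ax": 0,"ay": 0,"az": 0,"jaw": 255},{"tx": 0,"ty": 0,"tz": 0,"ax": 0,"ay": 0,"az": 0,"jaw": 255},{"tx": 0,"ty": 0,"tz": 0,"ax": 0,"ay": 0,"az": 0,"jaw": 255}])

```text
time: 2.1
tool_pos: [0.4713, -0.1867, 0.0909]
tool_rot: [0.003, 0.737, 0.676, 0.001]
contact_force: [-1.2, 0.1, -0.1]
gripper_width: 0.0
```

```bash
python3 - <<'E'
from plant import manip
from h import *
f=manip.grab_frame("wrist");pickle.dump(f,open("w2.pkl","wb"));cv2.imwrite("pics/w2.png",f["color"][:,:,::-1])
print(manip.state()["tool_pos"])
E
```

```text
[ 0.47127696 -0.18662564  0.09098269]
```

View pics/w2.png

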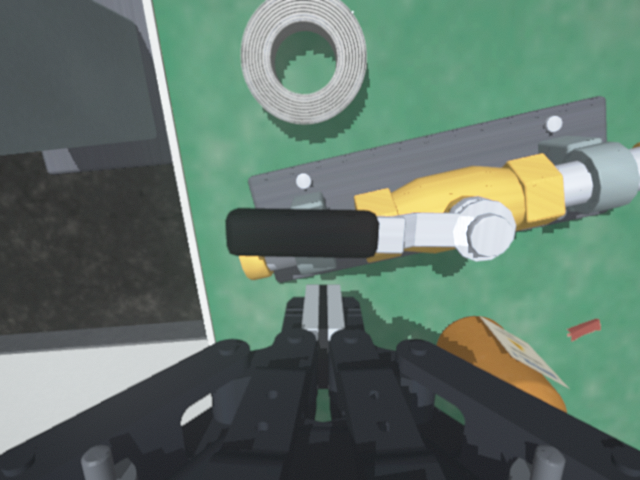

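```bash
python3 - <<'E'
from h import *
np.set_printoptions(precision=4,suppress=True)
W=pickle.load(open("w2.pkl","rb"))
for n,p,z in [("gripend",(228,232),.095),("grip in",(378,234),.095),("stem",(487,234),.086),("tip l",(322,290),.091)]: print(n,plane(W,p,z))
E
```

```text
gripend [ 0.4382 -0.1514  0.095 ]
grip in [ 0.4942 -0.1571  0.095 ]
stem [ 0.5391 -0.1637  0.086 ]
tip l [ 0.4711 -0.18    0.091 ]
```

Request:
move_arm(rows=[{"tx": 0,"ty": -0.005,"tz": 0.009,"ax": 0,"ay": 0,"az": 0,"jaw": 255},{"tx": 0.004,"ty": -0.002,"tz": 0,"ax": 0,"ay": 0,"az": 0,"jaw": 255},{"tx": 0.004,"ty": 0,"tz": 0,"ax": 0,"ay": 0,"az": 0,"jaw": 255},{"tx": 0.004,"ty": 0,"tz": 0,"ax": 0,"ay": 0,"az": 0,"jaw": 255}])

```text
time: 2.55
tool_pos: [0.4679, -0.175, 0.0865]
tool_rot: [0.007, 0.737, 0.676, 0.002]
contact_force: [-0.9, -2.2, -0.8]
gripper_width: 0.001
```

Request:
move_arm(rows=[{"tx": 0.0055,"ty": -0.001,"tz": 0.001,"ax": 0,"ay": 0,"az": 4.5,"jaw": 255},{"tx": 0.0055,"ty": -0.001,"tz": 0.001,"ax": 0,"ay": 0,"az": 4.5,"jaw": 255},{"tx": 0.0055,"ty": -0.001,"tz": 0.001,"ax": 0,"ay": 0,"az": 4.5,"jaw": 255},{"tx": 0.0055,"ty": -0.001,"tz": 0.001,"ax": 0,"ay": 0,"az": 4.5,"jaw": 255}])

```text
time: 2.95
tool_pos: [0.4684, -0.1539, 0.085]
tool_rot: [0.009, 0.836, 0.548, 0.001]
contact_force: [-1.2, -3.1, 1.6]
gripper_width: -0.0
```

```bash
cat > st.py <<'E'
from plant import manip
import numpy as np,sys
from scipy.spatial.transform import Rotation as Ro
np.set_printoptions(precision=4,suppress=True)
S=np.array(eval(sys.argv[1]));sg=float(sys.argv[2]) # stem, push sign of tool x
s=manip.state();p=s["tool_pos"];q=s["tool_rot"];R=Ro.from_quat([q[1],q[2],q[3],q[0]]).as_matrix()
x=R[:2,0]*sg;d=p[:2]-S
print("t",s["time"],"pos",p,"push dir deg",np.degrees(np.arctan2(x[1],x[0])),"tilt",R[:2,2],"F",s["contact_force"],"Ftool",R.T@s["contact_force"])
L=np.hypot(*d);fa=np.degrees(np.arctan2(d[1],d[0]));off=np.degrees(np.arcsin(20/1000/L))
print("r along lever",np.sqrt(L*L-.0004),"lever angle if touching",fa-off*sg)
print("jp",s["joint_pos"])
E
python3 st.py "(.539,-.163)" 1
```

```text
t 2.95 pos [ 0.4684 -0.1539  0.085 ] push dir deg 66.4870403286537 tilt [ 0.0114 -0.0145] F [-1.173  -3.074   1.6145] Ftool [-3.3007  0.1764 -1.5831]
r along lever 0.06830590603194986 lever angle if touching 156.36415961682894
jp [-0.4641 -0.1381  2.0531 -0.0084  1.2099 -0.0509]
```

Request:
move_arm(rows=[{"tx": 0.0055,"ty": -0.001,"tz": 0.001,"ax": 0,"ay": 0,"az": 4.5,"jaw": 255},{"tx": 0.0055,"ty": -0.001,"tz": 0.001,"ax": 0,"ay": 0,"az": 4.5,"jaw": 255},{"tx": 0.0055,"ty": -0.001,"tz": 0.001,"ax": 0,"ay": 0,"az": 4.5,"jaw": 255},{"tx": 0.0055,"ty": -0.001,"tz": 0.001,"ax": 0,"ay": 0,"az": 4.5,"jaw": 255},{"tx": 0.0055,"ty": -0.001,"tz": 0.001,"ax": 0,"ay": 0,"az": 4.5,"jaw": 255}])

```text
time: 3.45
tool_pos: [0.4786, -0.1284, 0.0825]
tool_rot: [0.011, 0.93, 0.367, 0.001]
contact_force: [-1.6, -0.4, 1.6]
gripper_width: -0.003
```

```bash
python3 st.py "(.539,-.163)" 1
```

```text
t 3.45 pos [ 0.4786 -0.1284  0.0825] push dir deg 43.117817585973334 tilt [ 0.0094 -0.0208] F [-1.5575 -0.3686  1.639 ] Ftool [-1.4009 -0.7602 -1.6455]
r along lever 0.06665342790783071 lever angle if touching 133.52591229195028
jp [-0.4037 -0.1275  2.0483 -0.0165  1.2041  0.4203]
```

Request:
move_arm(rows=[{"tx": 0.0055,"ty": -0.002,"tz": 0,"ax": 0,"ay": 0,"az": 4.5,"jaw": 255},{"tx": 0.0055,"ty": -0.002,"tz": 0,"ax": 0,"ay": 0,"az": 4.5,"jaw": 255},{"tx": 0.0055,"ty": -0.002,"tz": 0,"ax": 0,"ay": 0,"az": 4.5,"jaw": 255},{"tx": 0.0045,"ty": -0.002,"tz": 0,"ax": 0,"ay": 0,"az": 3.5,"jaw": 255}])

```text
time: 3.85
tool_pos: [0.4906, -0.1098, 0.0833]
tool_rot: [0.014, 0.975, 0.22, 0.001]
contact_force: [-1.8, -1.3, -0.6]
gripper_width: 0.004
```

```bash
python3 st.py "(.539,-.163)" 1
```

```text
t 3.85 pos [ 0.4906 -0.1098  0.0833] push dir deg 25.45185389627592 tilt [ 0.0084 -0.0265] F [-1.7681 -1.3373 -0.6419] Ftool [-2.1688  0.4296  0.6622]
r along lever 0.06909864848580256 lever angle if touching 116.18634774676579
jp [-0.3561 -0.1099  2.0309 -0.0234  1.2036  0.7787]
```

Now slow steps, feeling for the stop.

Request:
move_arm(rows=[{"tx": 0.003,"ty": -0.001,"tz": 0,"ax": 0,"ay": 0,"az": 2.5,"jaw": 255},{"tx": 0.003,"ty": -0.001,"tz": 0,"ax": 0,"ay": 0,"az": 2.5,"jaw": 255}])

```text
time: 4.05
tool_pos: [0.4948, -0.1054, 0.0835]
tool_rot: [0.015, 0.984, 0.176, 0.001]
contact_force: [-1.9, -1.9, -0.2]
gripper_width: 0.001
```

```bash
python3 st.py "(.539,-.163)" 1
```

```text
t 4.05 pos [ 0.4948 -0.1054  0.0835] push dir deg 20.274055688773572 tilt [ 0.007  -0.0286] F [-1.8893 -1.8561 -0.2396] Ftool [-2.4146  1.0787  0.2793]
r along lever 0.06975484578814409 lever angle if touching 111.51070892047437
jp [-0.3434 -0.1011  2.0225 -0.0264  1.204   0.8827]
```

Request:
move_arm(rows=[{"tx": 0.003,"ty": -0.0005,"tz": 0,"ax": 0,"ay": 0,"az": 2,"jaw": 255},{"tx": 0.003,"ty": -0.0005,"tz": 0,"ax": 0,"ay": 0,"az": 2,"jaw": 255}])

```text
time: 4.25
tool_pos: [0.4994, -0.1022, 0.0835]
tool_rot: [0.015, 0.99, 0.14, 0.0]
contact_force: [-1.0, -1.9, -0.6]
gripper_width: -0.004
```

```bash
python3 st.py "(.539,-.163)" 1
```

```text
t 4.25 pos [ 0.4994 -0.1022  0.0835] push dir deg 16.14227978881689 tilt [ 0.0049 -0.03  ] F [-1.0414 -1.8717 -0.5991] Ftool [-1.5185  1.4895  0.65  ]
r along lever 0.06971712720738119 lever angle if touching 107.07981519273336
jp [-0.3332 -0.09    2.0122 -0.0287  1.2051  0.9659]
```

Request:
move_arm(rows=[{"tx": 0.003,"ty": -0.0005,"tz": 0,"ax": 0,"ay": 0,"az": 2,"jaw": 255},{"tx": 0.003,"ty": -0.0005,"tz": 0,"ax": 0,"ay": 0,"az": 2,"jaw": 255}])

```text
time: 4.45
tool_pos: [0.5041, -0.0995, 0.0834]
tool_rot: [0.016, 0.994, 0.105, -0.0]
contact_force: [-1.8, -0.9, -0.5]
gripper_width: -0.002
```

```bash
python3 st.py "(.539,-.163)" 1
```

```text
t 4.45 pos [ 0.5041 -0.0995  0.0834] push dir deg 12.004699847404211 tilt [ 0.0025 -0.0313] F [-1.8348 -0.9129 -0.4982] Ftool [-1.9825  0.4953  0.5221]
r along lever 0.06965159275394599 lever angle if touching 102.77354297395665
jp [-0.3239 -0.0782  2.0013 -0.0309  1.2063  1.0481]
```

Request:
move_arm(rows=[{"tx": 0.003,"ty": -0.0005,"tz": 0,"ax": 0,"ay": 0,"az": 2,"jaw": 255},{"tx": 0.003,"ty": -0.0005,"tz": 0,"ax": 0,"ay": 0,"az": 2,"jaw": 255}])

```text
time: 4.65
tool_pos: [0.509, -0.0971, 0.0834]
tool_rot: [0.016, 0.998, 0.069, -0.001]
contact_force: [-0.9, -0.8, -0.7]
gripper_width: -0.004
```

```bash
python3 st.py "(.539,-.163)" 1
```

```text
t 4.65 pos [ 0.509  -0.0971  0.0834] push dir deg 7.8733388567901805 tilt [-0.     -0.0324] F [-0.8583 -0.8437 -0.7026] Ftool [-0.9626  0.6951  0.7296]
r along lever 0.06961616206463697 lever angle if touching 98.47807648807948
jp [-0.3154 -0.0658  1.9896 -0.033   1.2079  1.1295]
```

Request:
move_arm(rows=[{"tx": 0.003,"ty": -0.0005,"tz": 0,"ax": 0,"ay": 0,"az": 2,"jaw": 255},{"tx": 0.003,"ty": -0.0005,"tz": 0,"ax": 0,"ay": 0,"az": 2,"jaw": 255}])

```text
time: 4.85
tool_pos: [0.5139, -0.0951, 0.0834]
tool_rot: [0.017, 0.999, 0.033, -0.002]
contact_force: [-0.8, -1.2, -0.3]
gripper_width: -0.0
```

```bash
python3 st.py "(.539,-.163)" 1
```

```text
t 4.85 pos [ 0.5139 -0.0951  0.0834] push dir deg 3.7336394174301506 tilt [-0.0026 -0.0334] F [-0.8459 -1.1691 -0.2952] Ftool [-0.9188  1.101   0.3363]
r along lever 0.06955171940989159 lever angle if touching 94.21918476842556
jp [-0.3078 -0.0529  1.9773 -0.0349  1.2097  1.2099]
```

Request:
move_arm(rows=[{"tx": 0.003,"ty": -0.0005,"tz": 0,"ax": 0,"ay": 0,"az": 2,"jaw": 255},{"tx": 0.003,"ty": -0.0005,"tz": 0,"ax": 0,"ay": 0,"az": 2,"jaw": 255}])

```text
time: 5.05
tool_pos: [0.5189, -0.0935, 0.0834]
tool_rot: [0.017, 1.0, -0.003, -0.003]
contact_force: [-0.8, -0.8, -0.1]
gripper_width: -0.003
```

```bash
python3 st.py "(.539,-.163)" 1; python3 - <<'E'
from plant import manip
from h import *
f=manip.grab_frame("wrist");pickle.dump(f,open("w3.pkl","wb"));cv2.imwrite("pics/w3.png",f["color"][:,:,::-1])
E
```

```text
t 5.05 pos [ 0.5189 -0.0935  0.0834] push dir deg -0.4034509886843593 tilt [-0.0054 -0.0342] F [-0.8212 -0.8421 -0.0691] Ftool [-0.8149  0.8449  0.1023]
r along lever 0.06955923651783877 lever angle if touching 90.04537021219372
jp [-0.301  -0.0396  1.9647 -0.0366  1.2118  1.2895]
```

View pics/w3.png

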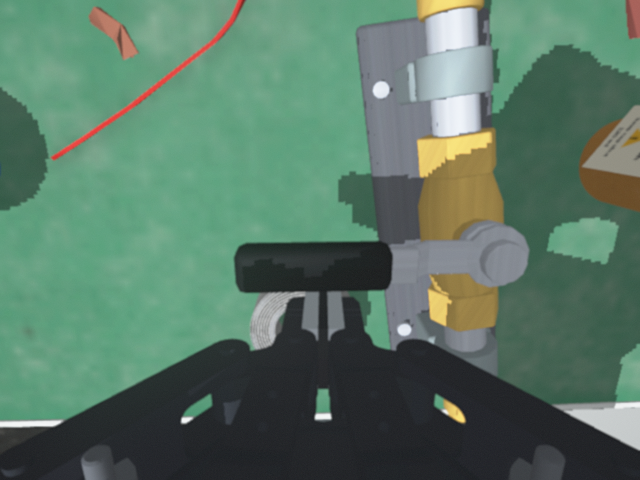

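Request:
move_arm(rows=[{"tx": 0.002,"ty": -0.0005,"tz": 0,"ax": 0,"ay": 0,"az": 1,"jaw": 255},{"tx": 0.002,"ty": -0.0005,"tz": 0,"ax": 0,"ay": 0,"az": 1,"jaw": 255}])

```text
time: 5.3
tool_pos: [0.5202, -0.0926, 0.0827]
tool_rot: [0.018, 1.0, -0.021, -0.007]
contact_force: [-8.1, -1.9, 2.8]
gripper_width: 0.0
```

```bash
python3 st.py "(.539,-.163)" 1
```

```text
t 5.3 pos [ 0.5202 -0.0926  0.0827] push dir deg -2.4690598915817072 tilt [-0.0138 -0.0355] F [-8.0723 -1.8918  2.8437] Ftool [-8.0177  2.3354 -2.6626]
r along lever 0.07002973152096753 lever angle if touching 89.02511020511197
jp [-0.2968 -0.0305  1.9572 -0.0405  1.218   1.3309]
```

Request:
move_arm(rows=[{"tx": 0.003,"ty": 0,"tz": 0,"ax": 0,"ay": 0,"az": 0,"jaw": 255},{"tx": 0.003,"ty": 0,"tz": 0,"ax": 0,"ay": 0,"az": 0,"jaw": 255}])

```text
time: 5.5
tool_pos: [0.5206, -0.0924, 0.0818]
tool_rot: [0.018, 1.0, -0.021, -0.015]
contact_force: [-13.1, -0.2, 7.8]
gripper_width: -0.002
```

Request:
move_arm(rows=[{"tx": 0.003,"ty": 0,"tz": -0.001,"ax": 0,"ay": 0,"az": 0,"jaw": 255},{"tx": 0.003,"ty": 0,"tz": -0.001,"ax": 0,"ay": 0,"az": 0,"jaw": 255},{"tx": 0.003,"ty": 0,"tz": -0.001,"ax": 0,"ay": 0,"az": 0,"jaw": 255}])

```text
time: 5.8
tool_pos: [0.5203, -0.0926, 0.083]
tool_rot: [0.018, 0.999, -0.021, -0.028]
contact_force: [-11.3, -0.6, 4.5]
gripper_width: -0.001
```

```bash
python3 st.py "(.539,-.163)" 1
```

```text
t 5.8 pos [ 0.5203 -0.0926  0.083 ] push dir deg -2.428991597561978 tilt [-0.0567 -0.0352] F [-11.3015  -0.6025   4.5019] Ftool [-11.4972   1.2255  -3.8297]
r along lever 0.0700475604630988 lever angle if touching 88.93559848312967
jp [-0.2904 -0.0017  1.929  -0.0525  1.259   1.339 ]
```

Request:
move_arm(rows=[{"tx": 0.003,"ty": 0,"tz": -0.0005,"ax": 0,"ay": 1,"az": 0,"jaw": 255},{"tx": 0.003,"ty": 0,"tz": -0.0005,"ax": 0,"ay": 1,"az": 0,"jaw": 255},{"tx": 0.003,"ty": 0,"tz": -0.0005,"ax": 0,"ay": 1,"az": 0,"jaw": 255}])

```text
time: 6.1
tool_pos: [0.5206, -0.0925, 0.0823]
tool_rot: [0.019, 1.0, -0.02, -0.014]
contact_force: [-11.4, -1.3, 5.4]
gripper_width: 0.002
```

```bash
python3 st.py "(.539,-.163)" 1
```

```text
t 6.1 pos [ 0.5206 -0.0925  0.0823] push dir deg -2.2803425684713705 tilt [-0.0285 -0.0369] F [-11.3512  -1.3366   5.3914] Ftool [-11.4309   1.9789  -5.0123]
r along lever 0.07002202174903588 lever angle if touching 88.68210784589188
jp [-0.2935 -0.0192  1.9471 -0.0462  1.2307  1.3324]
```

Holding well (11–13 N for about 0.8 s). Two more rows, then back off.

Request:
move_arm(rows=[{"tx": 0.003,"ty": 0,"tz": -0.0005,"ax": 0,"ay": 0.5,"az": 0,"jaw": 255},{"tx": 0.003,"ty": 0,"tz": -0.0005,"ax": 0,"ay": 0.5,"az": 0,"jaw": 255},{"tx": 0.003,"ty": 0,"tz": -0.0005,"ax": 0,"ay": 0.5,"az": 0,"jaw": 255},{"tx": -0.006,"ty": 0,"tz": 0,"ax": 0,"ay": 0,"az": 0,"jaw": 255},{"tx": -0.008,"ty": 0,"tz": 0,"ax": 0,"ay": 0,"az": 0,"jaw": 255}])

```text
time: 6.6
tool_pos: [0.5067, -0.0918, 0.0831]
tool_rot: [0.019, 1.0, -0.019, -0.012]
contact_force: [0.5, 1.2, -0.2]
gripper_width: -0.003
```

```bash
python3 st.py "(.539,-.163)" 1
```

```text
t 6.6 pos [ 0.5067 -0.0918  0.0831] push dir deg -2.1865545852325043 tilt [-0.025  -0.0374] F [ 0.5139  1.2043 -0.2038] Ftool [ 0.4723 -1.2295  0.1456]
r along lever 0.07561570593635783 lever angle if touching 99.56296191780893
jp [-0.3001 -0.0563  1.9816 -0.0458  1.2295  1.324 ]
```

```bash
python3 - <<'E'
from h import *
np.set_printoptions(precision=4,suppress=True)
d=pickle.load(open("f0.pkl","rb"));C=d["scene"];W=d["wrist"]
for s in [(243,233),(243,253),(228,205),(149,268)]:
    print(s,[plane(C,s,z) for z in (.04,.1,.15,.2)])
for w in [(378,48),(472,40)]: print(tri(W,w,C,(243,233)),tri(W,w,C,(243,253)),[plane(W,w,z) for z in (0.,.04,.1,.15)])
c=W["color"];cv2.imwrite("pics/w0z.png",cv2.resize(c[0:130,300:640,::-1],None,fx=2.35,fy=2.35))
c=C["color"];cv2.imwrite("pics/c0z.png",cv2.resize(c[180:310,70:270,::-1],None,fx=4,fy=4))
E
```

```text
(243, 233) [array([ 0.781, -0.044,  0.04 ]), array([0.6974, 0.068 , 0.1   ]), array([0.6276, 0.1614, 0.15  ]), array([0.5579, 0.2548, 0.2   ])]
(243, 253) [array([0.7059, 0.0612, 0.04  ]), array([0.6305, 0.1616, 0.1   ]), array([0.5677, 0.2453, 0.15  ]), array([0.5049, 0.329 , 0.2   ])]
(228, 205) [array([ 0.9557, -0.2059,  0.04  ]), array([ 0.8527, -0.076 ,  0.1   ]), array([0.7669, 0.0323, 0.15  ]), array([0.6811, 0.1406, 0.2   ])]
(149, 268) [array([0.855 , 0.2403, 0.04  ]), array([0.7632, 0.3209, 0.1   ]), array([0.6867, 0.3881, 0.15  ]), array([0.6101, 0.4553, 0.2   ])]
(array([0.6586, 0.1152, 0.1255]), np.float64(0.005708233377555899)) (array([0.6618, 0.1214, 0.0759]), np.float64(0.0018025928026916686)) [array([0.6723, 0.1346, 0.    ]), array([0.6672, 0.1279, 0.04  ]), array([0.6595, 0.1179, 0.1   ]), array([0.653 , 0.1096, 0.15  ])]
(array([0.6914, 0.108 , 0.1244]), np.float64(0.0419088845403602)) (array([0.7004, 0.1134, 0.0749]), np.float64(0.059022967029312215)) [array([0.7551, 0.1413, 0.    ]), array([0.7411, 0.1339, 0.04  ]), array([0.7201, 0.1228, 0.1   ]), array([0.7026, 0.1136, 0.15  ])]
```

View pics/w0z.png

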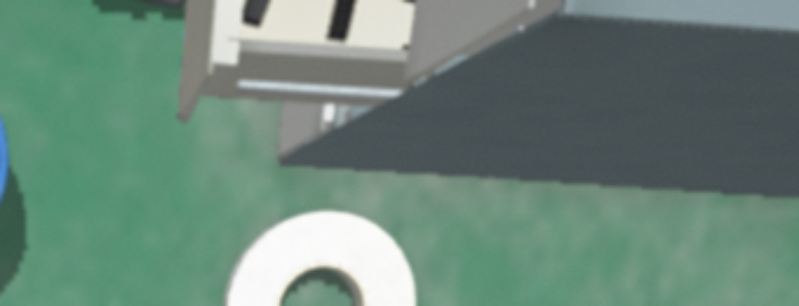

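View pics/c0z.png

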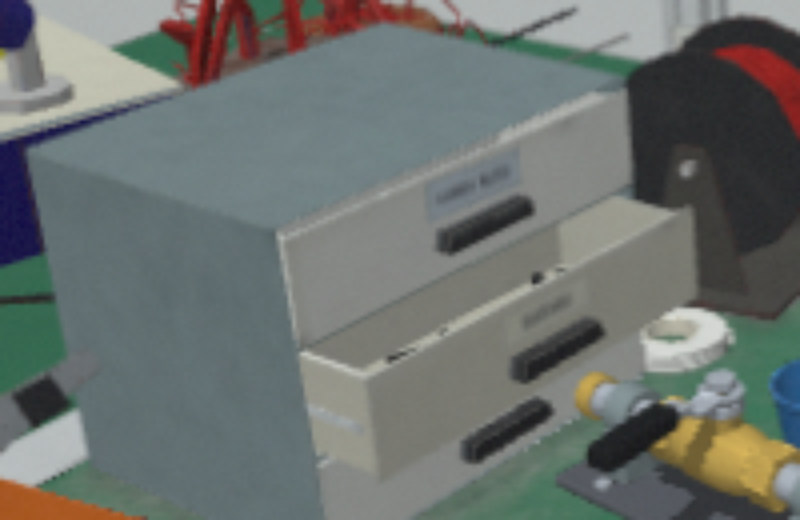

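Request:
move_arm(rows=[{"tx": 0,"ty": 0,"tz": -0.04,"ax": 1,"ay": 0.7,"az": 0,"jaw": 255},{"tx": 0,"ty": 0,"tz": -0.04,"ax": 1,"ay": 0.7,"az": 0,"jaw": 255},{"tx": 0,"ty": 0,"tz": -0.04,"ax": 0,"ay": 0,"az": 0,"jaw": 255},{"tx": 0,"ty": 0,"tz": -0.04,"ax": 0,"ay": 0,"az": 0,"jaw": 255}])

```text
time: 7.0
tool_pos: [0.5026, -0.0867, 0.2398]
tool_rot: [-0.002, 1.0, -0.019, -0.005]
contact_force: [0.5, -0.3, -1.0]
gripper_width: -0.0
```

Request:
move_arm(rows=[{"tx": 0,"ty": 0,"tz": -0.003,"ax": 0,"ay": 0,"az": -8.5,"jaw": 255},{"tx": 0,"ty": 0,"tz": -0.003,"ax": 0,"ay": 0,"az": -8.5,"jaw": 255},{"tx": 0,"ty": 0,"tz": -0.003,"ax": 0,"ay": 0,"az": -8.5,"jaw": 255},{"tx": 0,"ty": 0,"tz": -0.003,"ax": 0,"ay": 0,"az": -8.5,"jaw": 255},{"tx": 0,"ty": 0,"tz": -0.003,"ax": 0,"ay": 0,"az": -8.5,"jaw": 255},{"tx": 0,"ty": 0,"tz": -0.003,"ax": 0,"ay": 0,"az": -8.5,"jaw": 255},{"tx": 0,"ty": 0,"tz": -0.001,"ax": 0,"ay": 0,"az": -8.5,"jaw": 255},{"tx": 0,"ty": 0,"tz": -0.001,"ax": 0,"ay": 0,"az": -8.5,"jaw": 255},{"tx": 0,"ty": 0,"tz": -0.001,"ax": 0,"ay": 0,"az": -8.5,"jaw": 255},{"tx": 0,"ty": 0,"tz": -0.001,"ax": 0,"ay": 0,"az": -8.5,"jaw": 255},{"tx": 0,"ty": 0,"tz": -0.001,"ax": 0,"ay": 0,"az": -8.5,"jaw": 255}])

```text
time: 8.1
tool_pos: [0.5065, -0.0855, 0.2779]
tool_rot: [0.009, 0.691, 0.723, 0.008]
contact_force: [-0.0, -0.8, 0.4]
gripper_width: 0.006
```

```bash
python3 st.py "(.572,.22)" 1;  python3 - <<'E'
from plant import manip
from h import *
np.set_printoptions(precision=4,suppress=True)
f=manip.grab_frame("scene");cv2.imwrite("pics/c2.png",f["color"][:,:,::-1])
print([plane(f,(162.5,274.5),z) for z in (.1,.126)],[plane(f,(140.5,239),z) for z in (.15,.2)])
f=manip.grab_frame("side");cv2.imwrite("pics/s2.png",f["color"][:,:,::-1])
E
```

```text
t 8.1 pos [ 0.5065 -0.0855  0.2779] push dir deg 92.64516326737748 tilt [ 0.0235 -0.001 ] F [-0.0367 -0.8061  0.4218] Ftool [-0.8044 -0.064  -0.4217]
r along lever 0.311801863241552 lever angle if touching -105.77781087021788
jp [-0.3157 -0.2577  1.824   0.0063  1.5526 -0.3619]
[array([0.7169, 0.3285, 0.1   ]), array([0.6796, 0.363 , 0.126 ])] [array([0.8034, 0.2974, 0.15  ]), array([0.7134, 0.3751, 0.2   ])]
```

View pics/s2.png

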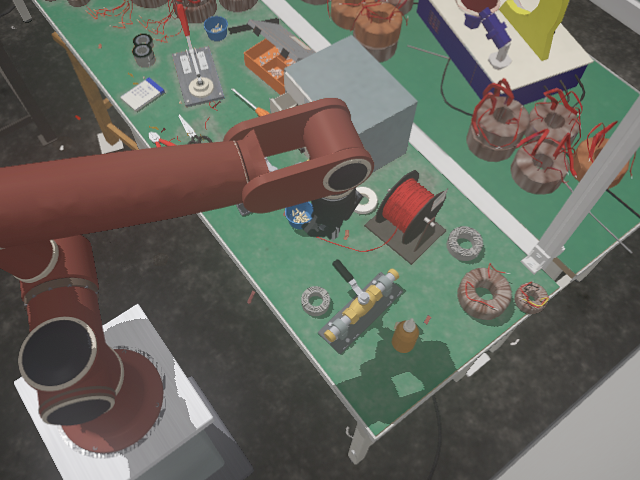

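Request:
move_arm(rows=[{"tx": 0.04,"ty": 0.011,"tz": 0,"ax": 0,"ay": 0.5,"az": 0,"jaw": 255},{"tx": 0.04,"ty": 0.011,"tz": 0,"ax": 0,"ay": 0,"az": 0,"jaw": 255},{"tx": 0.04,"ty": 0.011,"tz": 0,"ax": 0,"ay": 0,"az": 0,"jaw": 255},{"tx": 0.04,"ty": 0.011,"tz": 0,"ax": 0,"ay": 0,"az": 0,"jaw": 255},{"tx": 0.04,"ty": 0.011,"tz": 0,"ax": 0,"ay": 0,"az": 0,"jaw": 255},{"tx": 0.04,"ty": 0.011,"tz": 0,"ax": 0,"ay": 0,"az": 0,"jaw": 255},{"tx": 0.04,"ty": 0.011,"tz": 0,"ax": 0,"ay": 0,"az": 0,"jaw": 255},{"tx": 0.04,"ty": 0.011,"tz": 0,"ax": 0,"ay": 0,"az": 0,"jaw": 255},{"tx": 0.04,"ty": 0.011,"tz": 0,"ax": 0,"ay": 0,"az": 0,"jaw": 255}])

```text
time: 9.1
tool_pos: [0.6002, 0.2864, 0.2844]
tool_rot: [0.008, 0.708, 0.706, 0.014]
contact_force: [0.9, -0.5, -0.3]
gripper_width: -0.001
```

```bash
python3 st.py "(.572,.22)" 1
```

```text
t 9.1 pos [0.6002 0.2864 0.2844] push dir deg 89.79425535096505 tilt [0.0325 0.0085] F [ 0.8956 -0.5176 -0.2526] Ftool [-0.5165  0.8889  0.2772]
r along lever 0.06927072164891311 lever angle if touching 50.89581008695285
jp [ 0.3345  0.099   1.4765 -0.0026  1.5326  0.3383]
```

Request:
move_arm(rows=[{"tx": 0,"ty": 0,"tz": 0,"ax": 1,"ay": 0,"az": -8.2,"jaw": 255},{"tx": 0,"ty": 0,"tz": 0,"ax": 0.8,"ay": 0,"az": -8.2,"jaw": 255},{"tx": 0,"ty": 0,"tz": 0,"ax": 0,"ay": 0,"az": -8.2,"jaw": 255},{"tx": 0,"ty": 0,"tz": 0,"ax": 0,"ay": 0,"az": -8.2,"jaw": 255},{"tx": 0,"ty": 0,"tz": 0,"ax": 0,"ay": 0,"az": -8.2,"jaw": 255},{"tx": 0,"ty": 0,"tz": 0,"ax": 0,"ay": 0,"az": -8.2,"jaw": 255},{"tx": 0,"ty": 0,"tz": 0,"ax": 0,"ay": 0,"az": -8.2,"jaw": 255},{"tx": 0,"ty": 0,"tz": 0,"ax": 0,"ay": 0,"az": -8.2,"jaw": 255},{"tx": 0,"ty": 0,"tz": 0,"ax": 0,"ay": 0,"az": -8.2,"jaw": 255},{"tx": 0,"ty": 0,"tz": 0,"ax": 0,"ay": 0,"az": -8.2,"jaw": 255},{"tx": 0,"ty": 0,"tz": 0,"ax": 0,"ay": 0,"az": -8.2,"jaw": 255}])

```text
time: 10.2
tool_pos: [0.5987, 0.2951, 0.2822]
tool_rot: [0.001, -0.016, 1.0, 0.005]
contact_force: [0.1, -0.5, -0.1]
gripper_width: 0.001
```

```bash
python3 st.py "(.572,.22)" 1; python3 - <<'E'
from plant import manip
from h import *
f=manip.grab_frame("wrist");pickle.dump(f,open("w4.pkl","wb"));cv2.imwrite("pics/w4.png",f["color"][:,:,::-1])
E
```

```text
t 10.2 pos [0.5987 0.2951 0.2822] push dir deg -178.1354408320665 tilt [0.0016 0.0098] F [ 0.1457 -0.5133 -0.1448] Ftool [-0.1287 -0.5191  0.14  ]
r along lever 0.07715518569948583 lever angle if touching 55.88507922447543
jp [ 0.3429  0.1233  1.4537  0.0087  1.5599 -1.2606]
```

View pics/w4.png

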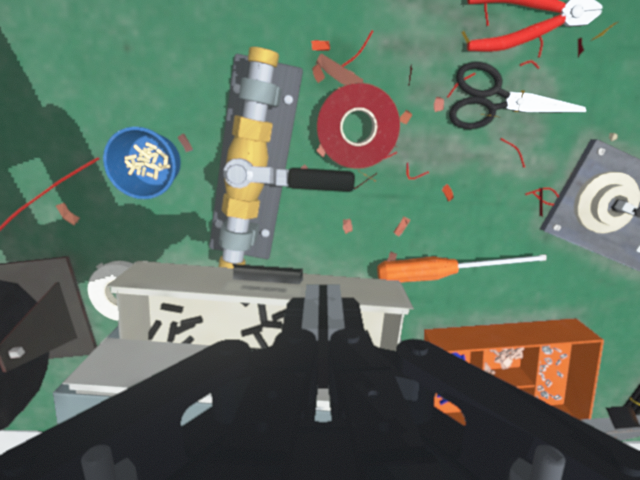

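```bash
python3 - <<'E'
from h import *
np.set_printoptions(precision=4,suppress=True)
W=pickle.load(open("w4.pkl","rb"))
for n,p,z in [("gripend",(353,180),.091),("grip in",(290,178),.091),("stem",(237,174),.086),("capnear",(263,56),.05),("cap far",(230,266),.05),("handle front l",(233,267),.1),("handle front r",(302,270),.1),("drawer top edge r",(412,306),.126),("drawer top l",(113,292),.126),("tape",(358,126),.02)]: print(n,plane(W,p,z))
E
```

```text
gripend [0.5745 0.3225 0.091 ]
grip in [0.5744 0.2678 0.091 ]
stem [0.573 0.221 0.086]
capnear [0.4718 0.2398 0.05  ]
cap far [0.6736 0.2033 0.05  ]
handle front l [0.6549 0.2178 0.1   ]
handle front r [0.656 0.28  0.1  ]
drawer top edge r [0.6761 0.3759 0.126 ]
drawer top l [0.6703 0.1213 0.126 ]
tape [0.5298 0.3312 0.02  ]
```

Request:
move_arm(rows=[{"tx": -0.007,"ty": 0,"tz": 0.035,"ax": 0,"ay": 0,"az": 2.8,"jaw": 255},{"tx": 0,"ty": 0,"tz": 0.035,"ax": 0,"ay": 0,"az": 0,"jaw": 255},{"tx": 0,"ty": 0,"tz": 0.035,"ax": 0,"ay": 0,"az": 0,"jaw": 255},{"tx": 0,"ty": 0,"tz": 0.035,"ax": 0,"ay": 0,"az": 0,"jaw": 255}])

```text
time: 10.65
tool_pos: [0.6117, 0.2993, 0.1484]
tool_rot: [0.01, 0.018, 1.0, 0.009]
contact_force: [0.7, -0.2, 0.3]
gripper_width: -0.001
```

```bash
python3 st.py "(.573,.2205)" 1;  python3 - <<'E'
from plant import manip
from h import *
f=manip.grab_frame("wrist");pickle.dump(f,open("w5.pkl","wb"));cv2.imwrite("pics/w5.png",f["color"][:,:,::-1])
E
```

```text
t 10.65 pos [0.6117 0.2993 0.1484] push dir deg 177.90179412701576 tilt [0.0201 0.0174] F [ 0.7297 -0.1865  0.2736] Ftool [-0.7412 -0.155  -0.262 ]
r along lever 0.08550627955360758 lever angle if touching 50.68077027615412
jp [ 0.3419  0.225   1.5646  0.0099  1.3272 -1.1947]
```

View pics/w5.png

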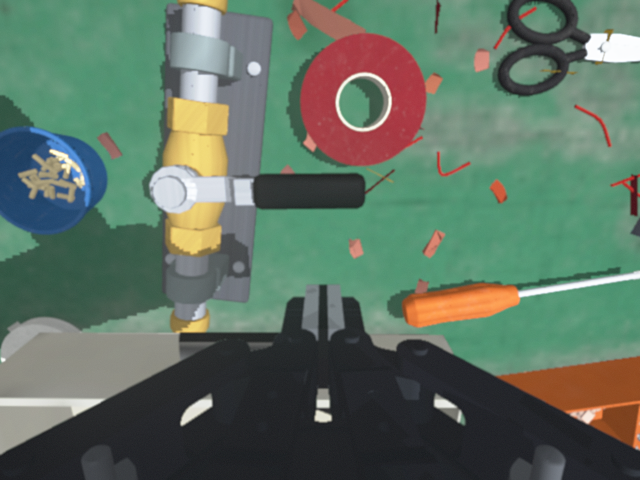

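Request:
move_arm(rows=[{"tx": 0.004,"ty": -0.004,"tz": 0.025,"ax": 0.5,"ay": 0.6,"az": 0,"jaw": 255},{"tx": 0.004,"ty": -0.004,"tz": 0.025,"ax": 0.5,"ay": 0.6,"az": 0,"jaw": 255},{"tx": 0.002,"ty": -0.002,"tz": 0.01,"ax": 0,"ay": 0,"az": -1,"jaw": 255}])

```text
time: 11.0
tool_pos: [0.5972, 0.2887, 0.0786]
tool_rot: [-0.007, 0.014, 1.0, -0.002]
contact_force: [-0.2, -0.1, -0.7]
gripper_width: 0.003
```

```bash
python3 st.py "(.573,.2205)" 1
```

```text
t 11.0 pos [0.5972 0.2887 0.0786] push dir deg 178.38572862052877 tilt [-0.0134 -0.0034] F [-0.2023 -0.126  -0.6573] Ftool [ 0.19   -0.1291  0.6604]
r along lever 0.06955793631538604 lever angle if touching 54.46613498984832
jp [ 0.3377  0.2799  1.6238  0.0013  1.2516 -1.2053]
```

```bash
sed -i 's/fa-off\*sg)/fa-off*float(sys.argv[3]))/' st.py
```

Request:
move_arm(rows=[{"tx": 0.003,"ty": 0,"tz": -0.004,"ax": 0,"ay": 0,"az": 0,"jaw": 255},{"tx": 0.003,"ty": 0,"tz": 0,"ax": 0,"ay": 0,"az": 0,"jaw": 255},{"tx": 0.0055,"ty": 0.001,"tz": 0,"ax": 0,"ay": 0,"az": -4.5,"jaw": 255},{"tx": 0.0055,"ty": 0.001,"tz": 0,"ax": 0,"ay": 0,"az": -4.5,"jaw": 255},{"tx": 0.0055,"ty": 0.001,"tz": 0,"ax": 0,"ay": 0,"az": -4.5,"jaw": 255}])

```text
time: 11.5
tool_pos: [0.5791, 0.2924, 0.0893]
tool_rot: [0.001, -0.106, 0.994, 0.001]
contact_force: [1.8, 0.1, -1.5]
gripper_width: 0.001
```

```bash
python3 st.py "(.573,.2205)" 1 -1
```

```text
t 11.5 pos [0.5791 0.2924 0.0893] push dir deg -167.87267248023315 tilt [0.0011 0.0013] F [ 1.8322  0.1009 -1.5425] Ftool [-1.8105 -0.2878  1.5447]
r along lever 0.0693210992818109 lever angle if touching 101.20772211014065
jp [ 0.3526  0.2276  1.6667  0.0008  1.2458 -1.4302]
```

Request:
move_arm(rows=[{"tx": 0.0055,"ty": 0.001,"tz": 0.003,"ax": 0,"ay": 0,"az": -4.5,"jaw": 255},{"tx": 0.0055,"ty": 0.001,"tz": 0.003,"ax": 0,"ay": 0,"az": -4.5,"jaw": 255},{"tx": 0.0055,"ty": 0.001,"tz": 0.001,"ax": 0,"ay": 0,"az": -4.5,"jaw": 255},{"tx": 0.0055,"ty": 0.001,"tz": 0,"ax": 0,"ay": 0,"az": -4.5,"jaw": 255},{"tx": 0.0055,"ty": 0.001,"tz": 0,"ax": 0,"ay": 0,"az": -4.5,"jaw": 255}])

```text
time: 12.0
tool_pos: [0.5593, 0.2913, 0.0965]
tool_rot: [0.014, -0.304, 0.952, 0.002]
contact_force: [1.7, 0.9, 0.2]
gripper_width: -0.003
```

```bash
python3 st.py "(.573,.2205)" 1 -1
```

```text
t 12.0 pos [0.5593 0.2913 0.0965] push dir deg -144.55438534650796 tilt [0.0265 0.0121] F [1.7442 0.8632 0.2237] Ftool [-1.9272 -0.3092 -0.1669]
r along lever 0.06931985984659053 lever angle if touching 117.03810429336357
jp [ 0.3614  0.1632  1.7278  0.0021  1.2215 -1.8286]
```

```bash
python3 - <<'E'
from plant import manip
from h import *
np.set_printoptions(precision=4,suppress=True)
f=manip.grab_frame("wrist");pickle.dump(f,open("w6.pkl","wb"));cv2.imwrite("pics/w6.png",f["color"][:,:,::-1])
E
```

```text
(no output)
```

View pics/w6.png

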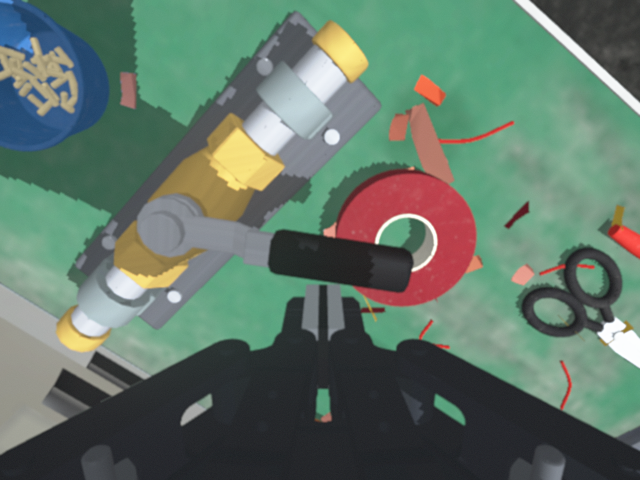

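Request:
move_arm(rows=[{"tx": -0.005,"ty": 0,"tz": 0.006,"ax": 0,"ay": 0.8,"az": 2,"jaw": 255},{"tx": 0,"ty": 0,"tz": 0.009,"ax": 0,"ay": 0.8,"az": 2,"jaw": 255},{"tx": 0,"ty": 0,"tz": 0.003,"ax": 0,"ay": 0,"az": 0,"jaw": 255}])

```text
time: 12.35
tool_pos: [0.5662, 0.296, 0.0861]
tool_rot: [0.006, -0.269, 0.963, -0.001]
contact_force: [-0.1, 0.1, 0.3]
gripper_width: 0.002
```

```bash
python3 st.py "(.573,.2205)" 1 -1
```

```text
t 12.35 pos [0.5662 0.296  0.0861] push dir deg -148.84696511111028 tilt [0.0116 0.0002] F [-0.1085  0.0586  0.3253] Ftool [ 0.0593  0.1044 -0.3265]
r along lever 0.07314443966592313 lever angle if touching 110.45528696568262
jp [ 0.3671  0.2045  1.6995 -0.0043  1.2267 -1.7459]
```

Request:
move_arm(rows=[{"tx": 0.004,"ty": 0,"tz": 0.004,"ax": 0,"ay": 0,"az": 0,"jaw": 255},{"tx": 0.004,"ty": 0,"tz": 0.002,"ax": 0,"ay": 0.3,"az": 0,"jaw": 255},{"tx": 0.006,"ty": 0.001,"tz": 0.002,"ax": 0,"ay": 0.3,"az": -3,"jaw": 255},{"tx": 0.006,"ty": 0.001,"tz": 0.002,"ax": 0,"ay": 0.3,"az": -3,"jaw": 255}])

```text
time: 12.75
tool_pos: [0.5505, 0.2887, 0.0802]
tool_rot: [0.003, -0.32, 0.948, -0.003]
contact_force: [1.6, 2.1, 2.2]
gripper_width: -0.004
```

```bash
python3 st.py "(.573,.2205)" 1 -1
```

```text
t 12.75 pos [0.5505 0.2887 0.0802] push dir deg -142.70688156770797 tilt [ 0.0069 -0.0032] F [1.6374 2.1042 2.2356] Ftool [-2.5855  0.6669 -2.231 ]
r along lever 0.06894666430205722 lever angle if touching 124.47262177021283
jp [ 0.3658  0.1772  1.7418 -0.0058  1.2174 -1.8539]
```

Request:
move_arm(rows=[{"tx": 0.006,"ty": 0.0015,"tz": 0,"ax": 0,"ay": 0.2,"az": -3.5,"jaw": 255},{"tx": 0.006,"ty": 0.0015,"tz": 0,"ax": 0,"ay": 0.2,"az": -4,"jaw": 255},{"tx": 0.006,"ty": 0.0015,"tz": 0.001,"ax": 0,"ay": 0.2,"az": -4,"jaw": 255}])

```text
time: 13.05
tool_pos: [0.5349, 0.2808, 0.0813]
tool_rot: [0.001, -0.417, 0.909, -0.004]
contact_force: [2.5, 0.9, 0.0]
gripper_width: -0.001
```

```bash
python3 st.py "(.573,.2205)" 1 -1
```

```text
t 13.05 pos [0.5349 0.2808 0.0813] push dir deg -130.75917305596883 tilt [ 0.0055 -0.0071] F [2.4743 0.9168 0.0299] Ftool [-2.3098 -1.2759 -0.0229]
r along lever 0.06846217730868384 lever angle if touching 138.56057916120272
jp [ 0.3643  0.1395  1.7822 -0.0092  1.2173 -2.0628]
```

Request:
move_arm(rows=[{"tx": 0.006,"ty": 0.0015,"tz": 0.0005,"ax": 0,"ay": 0.2,"az": -4,"jaw": 255},{"tx": 0.006,"ty": 0.0015,"tz": 0.0005,"ax": 0,"ay": 0.2,"az": -4,"jaw": 255},{"tx": 0.004,"ty": 0.0015,"tz": 0.001,"ax": 0,"ay": 0.2,"az": -3,"jaw": 255}])

```text
time: 13.35
tool_pos: [0.5228, 0.2711, 0.0814]
tool_rot: [-0.0, -0.505, 0.863, -0.007]
contact_force: [1.8, 1.1, 0.5]
gripper_width: 0.0
```

```bash
python3 st.py "(.573,.2205)" 1 -1
```

```text
t 13.35 pos [0.5228 0.2711 0.0814] push dir deg -119.28719006410049 tilt [ 0.0068 -0.0124] F [1.7956 1.0813 0.5437] Ftool [-1.8174 -1.0437 -0.5449]
r along lever 0.06841595255304646 lever angle if touching 151.061191515591
jp [ 0.3588  0.1063  1.8185 -0.015   1.2149 -2.2665]
```

Now slow steps (the stop is expected between 160° and 180°).

Request:
move_arm(rows=[{"tx": 0.0035,"ty": 0.001,"tz": 0.0005,"ax": 0,"ay": 0,"az": -2.2,"jaw": 255},{"tx": 0.003,"ty": 0.0005,"tz": 0.0005,"ax": 0,"ay": 0,"az": -2,"jaw": 255}])

```text
time: 13.55
tool_pos: [0.5189, 0.2666, 0.0817]
tool_rot: [0.002, -0.538, 0.843, -0.007]
contact_force: [1.5, 2.2, -0.1]
gripper_width: 0.001
```

```bash
python3 st.py "(.573,.2205)" 1 -1
```

```text
t 13.55 pos [0.5189 0.2666 0.0817] push dir deg -114.89984181761724 tilt [ 0.0107 -0.0096] F [ 1.4923  2.1713 -0.0886] Ftool [-2.5981 -0.4383  0.0838]
r along lever 0.06822080684626068 lever angle if touching 155.89243784842293
jp [ 0.3532  0.0904  1.835  -0.0136  1.2095 -2.349 ]
```

Request:
move_arm(rows=[{"tx": 0.003,"ty": 0.0005,"tz": 0.0005,"ax": 0,"ay": 0.3,"az": -2,"jaw": 255},{"tx": 0.003,"ty": 0.0005,"tz": 0.0005,"ax": 0,"ay": 0.3,"az": -2,"jaw": 255}])

```text
time: 13.75
tool_pos: [0.5155, 0.2621, 0.0816]
tool_rot: [-0.001, -0.568, 0.823, -0.009]
contact_force: [1.9, 1.4, -1.7]
gripper_width: 0.001
```

```bash
python3 st.py "(.573,.2205)" 1 -1
```

```text
t 13.75 pos [0.5155 0.2621 0.0816] push dir deg -110.76418676237017 tilt [ 0.009  -0.0164] F [ 1.9206  1.3925 -1.6954] Ftool [-2.0034 -1.2782  1.6896]
r along lever 0.06806698935777808 lever angle if touching 160.46918829870114
jp [ 0.3507  0.082   1.8442 -0.0198  1.2127 -2.4216]
```

Request:
move_arm(rows=[{"tx": 0.0025,"ty": 0.0005,"tz": 0.0005,"ax": 0,"ay": 0.3,"az": -2,"jaw": 255},{"tx": 0.0025,"ty": 0.0005,"tz": 0.0005,"ax": 0,"ay": 0.3,"az": -2,"jaw": 255}])

```text
time: 13.95
tool_pos: [0.5129, 0.2583, 0.0815]
tool_rot: [-0.004, -0.597, 0.802, -0.012]
contact_force: [1.6, 2.0, -0.7]
gripper_width: -0.001
```

```bash
python3 st.py "(.573,.2205)" 1 -1
```

```text
t 13.95 pos [0.5129 0.2583 0.0815] push dir deg -106.62049989737814 tilt [ 0.0081 -0.0238] F [ 1.5697  2.0008 -0.7144] Ftool [-2.3803 -0.922   0.6793]
r along lever 0.06810276734817192 lever angle if touching 164.16970735090803
jp [ 0.3493  0.0756  1.8512 -0.0268  1.2154 -2.493 ]
```

Request:
move_arm(rows=[{"tx": 0.0025,"ty": 0.0005,"tz": 0.0005,"ax": 0,"ay": -0.3,"az": -2,"jaw": 255},{"tx": 0.0025,"ty": 0.0005,"tz": 0.0005,"ax": 0,"ay": -0.3,"az": -2,"jaw": 255}])

```text
time: 14.15
tool_pos: [0.5107, 0.2548, 0.0815]
tool_rot: [0.002, -0.626, 0.779, -0.008]
contact_force: [0.8, 2.6, -1.1]
gripper_width: 0.002
```

```bash
python3 st.py "(.573,.2205)" 1 -1
```

```text
t 14.15 pos [0.5107 0.2548 0.0815] push dir deg -102.4342032185482 tilt [ 0.0133 -0.0102] F [ 0.8417  2.5795 -1.0834] Ftool [-2.7079 -0.2504  1.068 ]
r along lever 0.06819850000197263 lever angle if touching 167.5243284788698
jp [ 0.3393  0.0605  1.8671 -0.0151  1.205  -2.58  ]
```

Request:
move_arm(rows=[{"tx": 0.0025,"ty": 0.0005,"tz": 0.0005,"ax": 0,"ay": 0,"az": -1.5,"jaw": 255},{"tx": 0.0025,"ty": 0.0005,"tz": 0.0005,"ax": 0,"ay": 0,"az": -1.5,"jaw": 255}])

```text
time: 14.35
tool_pos: [0.5097, 0.2531, 0.0821]
tool_rot: [0.007, -0.647, 0.762, -0.006]
contact_force: [2.5, 9.5, -2.3]
gripper_width: -0.001
```

```bash
python3 st.py "(.573,.2205)" 1 -1
```

```text
t 14.35 pos [0.5097 0.2531 0.0821] push dir deg -99.36380653838067 tilt [ 0.0188 -0.0008] F [ 2.4849  9.5254 -2.2649] Ftool [-9.7976 -0.8592  2.3036]
r along lever 0.0683250554071987 lever angle if touching 169.05172669320334
jp [ 0.3336  0.0501  1.8768 -0.0074  1.1972 -2.6419]
```

Request:
move_arm(rows=[{"tx": 0.003,"ty": 0,"tz": 0,"ax": 0,"ay": 0.4,"az": 0,"jaw": 255},{"tx": 0.003,"ty": 0,"tz": 0,"ax": 0,"ay": 0.4,"az": 0,"jaw": 255},{"tx": 0.003,"ty": 0,"tz": 0,"ax": 0,"ay": 0.4,"az": 0,"jaw": 255}])

```text
time: 14.65
tool_pos: [0.5098, 0.2528, 0.0834]
tool_rot: [0.01, -0.646, 0.763, -0.008]
contact_force: [5.1, 11.2, -7.7]
gripper_width: 0.003
```

```bash
python3 st.py "(.573,.2205)" 1 -1
```

```text
t 14.65 pos [0.5098 0.2528 0.0834] push dir deg -99.49134207432142 tilt [0.0258 0.0014] F [ 5.1457 11.1861 -7.711 ] Ftool [-11.8376  -3.0337   7.8571]
r along lever 0.06805263581758363 lever angle if touching 169.30447919772413
jp [ 0.333   0.0437  1.8811 -0.0076  1.192  -2.6401]
```

Request:
move_arm(rows=[{"tx": 0.003,"ty": 0,"tz": 0.001,"ax": 0,"ay": 0.4,"az": 0,"jaw": 255},{"tx": 0.003,"ty": 0,"tz": 0.001,"ax": 0,"ay": 0.4,"az": 0,"jaw": 255},{"tx": 0.003,"ty": 0,"tz": 0.001,"ax": 0,"ay": 0.4,"az": 0,"jaw": 255}])

```text
time: 14.95
tool_pos: [0.5098, 0.2529, 0.0824]
tool_rot: [0.013, -0.645, 0.764, -0.009]
contact_force: [1.9, 9.8, -0.9]
gripper_width: -0.002
```

```bash
python3 st.py "(.573,.2205)" 1 -1
```

```text
t 14.95 pos [0.5098 0.2529 0.0824] push dir deg -99.60218645972842 tilt [0.0314 0.0029] F [ 1.8841  9.8355 -0.8797] Ftool [-10.0046  -0.1876   0.9669]
r along lever 0.06816109737279571 lever angle if touching 169.22111600361671
jp [ 0.3335  0.0413  1.8855 -0.0082  1.1842 -2.6374]
```

A bit more at slightly higher force, then back off and lift.

Request:
move_arm(rows=[{"tx": 0.0035,"ty": 0,"tz": 0,"ax": 0,"ay": 0.2,"az": 0,"jaw": 255},{"tx": 0.0035,"ty": 0,"tz": 0.001,"ax": 0,"ay": 0.2,"az": 0,"jaw": 255},{"tx": 0.0035,"ty": 0,"tz": 0,"ax": 0,"ay": 0.2,"az": 0,"jaw": 255},{"tx": 0.0035,"ty": 0,"tz": 0.001,"ax": 0,"ay": 0.2,"az": 0,"jaw": 255}])

```text
time: 15.35
tool_pos: [0.5099, 0.2529, 0.0832]
tool_rot: [0.024, -0.644, 0.764, -0.005]
contact_force: [3.1, 13.2, -3.8]
gripper_width: 0.002
```

Request:
move_arm(rows=[{"tx": -0.006,"ty": 0,"tz": 0,"ax": 0,"ay": 0,"az": 0,"jaw": 255},{"tx": -0.008,"ty": 0,"tz": 0,"ax": 0,"ay": 0,"az": 0,"jaw": 255},{"tx": 0,"ty": 0,"tz": -0.03,"ax": 0,"ay": 0,"az": 0,"jaw": 255},{"tx": 0,"ty": 0,"tz": -0.04,"ax": 0,"ay": 0,"az": 0,"jaw": 255},{"tx": 0,"ty": 0,"tz": -0.04,"ax": 0,"ay": 0,"az": 0,"jaw": 255},{"tx": 0,"ty": 0,"tz": -0.04,"ax": 0,"ay": 0,"az": 0,"jaw": 255},{"tx": 0,"ty": 0,"tz": 0,"ax": 0,"ay": 0,"az": 0,"jaw": 255}])

```text
time: 16.05
tool_pos: [0.503, 0.264, 0.238]
tool_rot: [0.021, -0.644, 0.764, -0.005]
contact_force: [1.1, -0.3, 1.1]
gripper_width: 0.002
```

```bash
python3 st.py "(.573,.2205)" 1 -1; python3 - <<'E'
from plant import manip
from h import *
d={}
for n in ["wrist","side","scene"]:
    f=manip.grab_frame(n);d[n]=f;cv2.imwrite(f"pics/{n}9.png",f["color"][:,:,::-1])
pickle.dump(d,open("f9.pkl","wb"))
E
```

```text
t 16.05 pos [0.503 0.264 0.238] push dir deg -99.70327582427127 tilt [0.0388 0.0196] F [ 1.0778 -0.2754  1.0871] Ftool [ 0.0616 -1.1462 -1.0496]
r along lever 0.07992307760205238 lever angle if touching 162.2068237020635
jp [ 0.3497 -0.1159  1.7671  0.0052  1.4472 -2.6226]
```

View pics/wrist9.png

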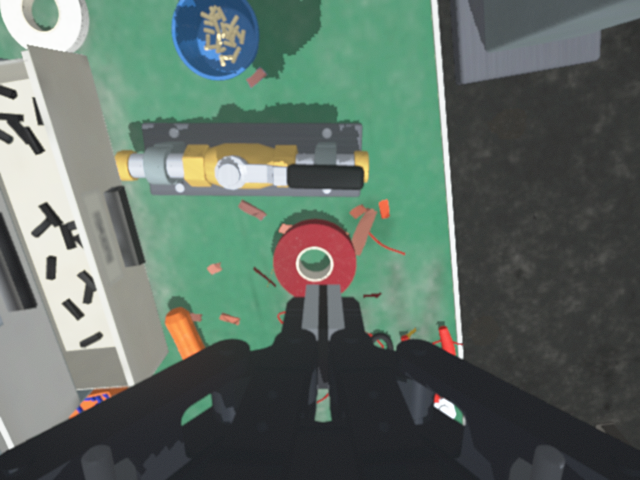

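View pics/side9.png

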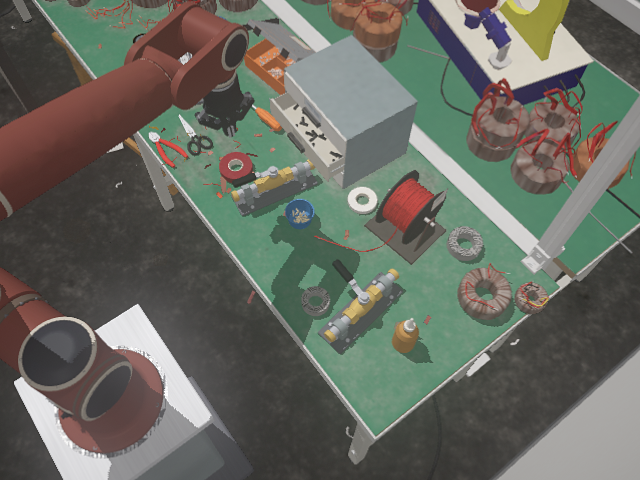

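View pics/scene9.png

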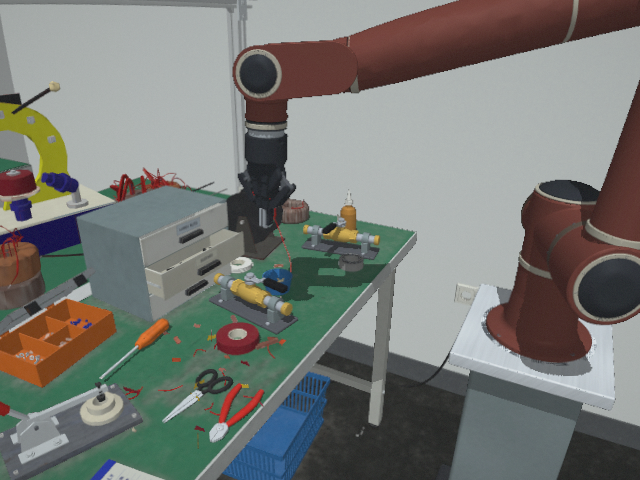

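```bash
python3 - <<'E'
from plant import manip
from h import *
np.set_printoptions(precision=4,suppress=True)
d=pickle.load(open("f9.pkl","rb"));S=d["side"];W=d["wrist"]
a=plane(S,(364,298),.087);b=plane(S,(344,270),.091);print("on",a,b,np.degrees(np.arctan2(*(b-a)[[1,0]])))
a=plane(W,(231,173),.086);b=plane(W,(326,177),.095);print("off",a,b,np.degrees(np.arctan2(*(b-a)[[1,0]])))
print("core",plane(S,(315.6,299),.022),"cup",plane(W,(216,33),.041),"tape",plane(W,(314,262),.02))
manip.job_done()
E
```

```text
on [ 0.5361 -0.1655  0.087 ] [ 0.5419 -0.0899  0.091 ] 85.60724955495967
off [0.5719 0.2216 0.086 ] [0.5001 0.2353 0.095 ] 169.25321637594675
core [ 0.4699 -0.0837  0.022 ] cup [0.5703 0.1153 0.041 ] tape [0.5302 0.3294 0.02  ]
the job is handed in; nothing more can be done
```

I changed the valves over and handed the job in after about 16 s of the 64 s allowed; `job_done` gave no verdict.

- **Valve that was on:** I pushed its lever clockwise with shut fingers until I felt the stop. I leaned on it there at about 11–13 N for roughly a second, then let go.
- **Valve that was off:** I pushed its lever counter-clockwise to its stop. I leaned on it there at about 10–13 N for roughly a second, then let go and lifted clear.

**Last checks**
- **Shut lever:** from the finger position it stands at about 89°, which is about 9° (0.15 rad) past square and inside the 0.25 rad limit. A rougher reading from the last side picture gave about 86° (0.21 rad), about 3° further but still inside.
- **Opened lever:** it stands at about 169°, within about 2° of its pipe.
- **Bystanders:** cup and tape measured within about 3 mm of their first positions. I checked bottle and core only by eye: they look unmoved and upright in the pictures.
- **Forces:** the highest push I read along the levers was about 13 N, plus up to 8 N vertical rubbing at the stops. Readings came only at the end of each move. At handing in, the arm was clear of everything.

**Mended on the way:** halfway through the second sweep the fingers rose almost to the top of the grip. I backed off, lowered them and carried on.

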